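# Crack a seized bolt loose with locking pliers

## Task

A rusted square-headed bolt is seized in the cast-iron plate, and open locking pliers lie flat with their jaws astride its head. Squeeze the handles together, only as hard as it takes, until they snap over centre and stay locked on the flats; turn the bolt with them about an eighth of a turn (45 degrees) anticlockwise seen from above, then gently push the yellow release lever aside so that the pliers spring open, and leave them lying open on the plate. Do not press the fingers hard on the plate, keep them off the bolt itself, and leave the brass collar, the oil bottle and the tape measure where they are.

Things in the scene. Friction and masses are not known exactly. Their poses are not given: they have to be found in the camera images.
- plate: fixed grey cast-iron fixture plate, 340 x 340 mm, 25 mm thick, on the bench; origin at the centre of its underside, z up. Its flat top is at z = 25 mm. The bolt stands 90 mm from its centre along its +x; a short white paint line on the plate beside the bolt starts in line with the one on the bolt's head.
- bolt: rust-brown bolt with a square head, 18 mm across the flats, 26 mm tall, worn corners, a white line along its x on top; origin on its axis level with the plate's top; the flats face its x and y. It turns only about its upright axis, against steady friction of 0.5 N m (4.5 N at 110 mm). Under load the jaws have play: it lags the handles by 0.1 to 0.2 rad, so judge by the bolt.
- bolt_turn (a joint): turn of the bolt, rad: 0 at the start, grows anticlockwise seen from above; an eighth of a turn is 0.79. It stays where it is left.
- pliers: loose steel locking pliers, 0.49 kg, 220 mm long, 18 mm thick, flat on the plate. Origin: underside, between the closed jaws, near the bolt's axis; x from handles (-x) to jaw tips, y to the fixed handle's side, z up. Start: x within 5 degrees of square to two flats; square them before squeezing. Fixed jaw, fixed handle (outside at y +20, x -46 to -142) and screw knob (to x -161) are one piece.
- fixed_grip (a point): point on the straight outer face of the fixed handle, at the pliers' x -110, y +20 mm, 9 mm above the plate; its axes are those of the pliers. This and moving_grip are where to squeeze.
- moving_grip (a point): point on the outer face of the moving handle opposite fixed_grip, 9 mm above the plate. The handles measure 61 mm over these points open, 38 mm locked. They start to close at about 6 N on each; this rises to 18 N (a 30 N grip does it), drops as they snap over, then they stop hard; over 45 N on each bends them. They stay locked when let go.
- lever_tip (a point): point on the inner face (towards the pliers' +y) of the yellow lever's tail, 12 mm from its end, 9 mm above the plate. Locked, it lies 192 mm behind the jaws in line with them, clear of both handles, with open space at its +y side; pushed 12 to 16 mm to the pliers' -y with about 2 N it springs the handles open.
- lever: the yellow release lever itself, 85 mm long, tail 7 mm thick and 9 mm high, hinged on the moving handle 120 mm behind the jaws (its origin, at the pliers' underside). Its tail swings up to 23 mm at lever_tip, then stops hard; over 15 N bends it.
- toggle (a joint): angle of the toggle link inside the moving handle, rad: 0 with the pliers fully open, 0.80 at dead centre, 0.93 locked against its stop. Below 0.80 the pliers spring open again when let go.
- oil: bystander: yellow oil bottle with red cap, 48 mm thick, 120 mm tall, standing on the bench; origin under its centre
- tape: bystander: black and yellow tape measure, 65 x 60 x 31 mm, lying on the bench; origin under its centre
- collar: bystander: brass collar, 38 mm across, 16 mm high, lying on a far corner of the plate; origin under its centre
Not all that is in view belongs to the job. There is more than one size of the pliers; the job needs the largest.

How it is judged:
By the outcome, as a careful person would: the job done as asked, in the order asked, and still so for the second after the job is handed in, with the robot touching nothing.
It also fails if it takes over 48 s, if anything falls off the work surface, if the arm or the gripper's body presses on something with over 40 N, if the wrist force passes 120 N, or if a joint passes its speed limit or range.

## Robot

A 6-joint arm with a two-finger parallel gripper is mounted at the origin on the work surface. World frame = base frame: x ahead of the robot, y to its left, z up, the work surface at z = 0. Lengths are in m, angles in rad, forces in N, time in s.
With the tool pointing down it reaches from about 0.25 to 0.725 m from the base axis. Payload 4 kg.
Tool frame: the origin (TCP) lies midway between the tips of the shut fingers; the grasp point (between the pads) lies 19 mm behind it (bot.grip_point_offset is the distance from the TCP to the grasp point, in m); z points along the fingers, y is the line along which they close (so a half turn about z gives the same grasp; the last joint's range is limited). The gripper opens to 85 mm and grips with 20 to 120 N. Pads are 22 mm wide; open, the fingers measure 114 mm over their backs; the gripper's body (76 mm by 85 mm) begins 54 mm behind the grasp point. The pads swing forward as they close: fully open they stand 13 mm farther back than shut.
Start: joints at [1.267, 0.241, 0.005, 1.335, 0, 1.571], TCP at [0.15, 0.477, 0.231] pointing down, gripper open.
Joint ranges: [-2.72, 2.72], [-1.05, 1.87], [-1.09, 1.28], [-1.99, 2.15], [-1.42, 1.44], [-3.14, 3.14]. Speed limits (rad/s): [2.79, 2.79, 3.14, 3.14, 3.14, 3.14].

## Interface

Orientations are given as a unit quaternion [x, y, z, w].
In Python, from workcell import bot gives the robot as it stands.
- The arm moves only by the tool step_arm, never from a script. Its argument "targets" is text: rows parted by semicolons, each of 7 numbers parted by spaces: the opening, from -1 (shut) to 1 (fully open), so that 0 is half open, then the shift along the world's x, y, z normalised to -1 to 1, where 1 is 0.5 m, then the turn, a rotation vector about the world's x, y, z normalised to -1 to 1, where 1 is pi/4 rad. In form: gripper x y z wx wy wz; .... A call has 1 to 10 rows; each row is the pose to reach, as a shift and turn from the pose commanded when the call began; what a row does not reach only later rows make up. A row lasts 1/12 s, in which the tool goes at most 41.7 mm and 7.16 degrees, less where a joint would pass 70% of its speed; a pose out of reach is approached as far as the arm can. A call with a number of a shift or a turn outside -1 to 1 is refused whole. A call with a gripper value outside its range is refused whole. The fingers move at their own pace and stop on an object; the grip force is fixed at half the most. Time passes only in rows, so rows that repeat a pose let the fingers close. It gives the time, the measured TCP pose, the force, the opening and the grip force at its end, in the units of the state.
- bot.get_obs(): the state, without advancing time (a new reading comes with each control period).
- bot.camera(name): name is "scene" or "top" or "wrist"; returns the picture (480x640x3 uint8, red, green, blue); there is no depth.
- bot.camera_info(name): a dict with "vertical_fov" (degrees; the focal length in pixels is half the picture's height over the tangent of half this angle, whatever the lens; pixels are square), "cx", "cy" (the principal point, pixels), "pose" (4x4, takes a point from camera to world coordinates). Camera axes: x right, y up, looking along -z (the intrinsics and any distortion apply to the point x, -y, -z); pixel columns grow to the right and rows downward; lengths in m; the calibration is good to about 2 mm. A picture is of the moment at which its call begins: read the wrist's pose just before it. camera_info takes no time and is no camera call; for the wrist camera it gives the pose at the moment of the call.
- bot.job_done(): hands the job in; it is judged then, once.
The state is a dict: "clock": time; "joint_pos": joint angles; "joint_vel": joint speeds; "tau": joint torques, N m; "eef_pos": TCP position; "tool_rot": TCP orientation; "ft_force": force on the tool from outside, world axes, zero at the start; "ft_torque": the same for the moment, N m; "grip_width": finger opening in m; "grasp_force": force on a finger pad.
Only numpy, scipy, OpenCV 4.12 (cv2) and the standard library are available. Lean on these libraries where they do the work, as an engineer would, in place of code of your own. Each camera call takes 0.05 s, during which the arm holds its last target. There are 200 camera calls.

## Working session

There is one attempt and no reset: what is moved stays moved. The work goes in short steps, Python scripts to look and compute and a tool call to move; the robot and the scene stay as the last step left them, time stands still between calls to the robot, and variables do not carry over. Pictures are saved under pics/ and viewed, at most 10 in all, crops included, and the job is handed in when it is done.

Besides the shell and the picture viewer there is one more tool, called after "Request:" by a JSON object that holds its "api" and its "payload", one argument or row to a line. step_arm: Moves the arm, as the interface text tells. Scaled input: -1 to 1 covers 0.5 m each way for a shift and pi/4 rad each way for a turn. Its arguments: {"type":"object","properties":{"targets":{"type":"string"}},"required":["targets"]}

```bash
mkdir -p pics
cat > h.py <<'E'
import numpy as np, cv2
from workcell import bot
def cam(n):
    i=bot.camera_info(n); im=bot.camera(n); return im,i
def ray(i,u,v,z):
    f=240/np.tan(np.radians(i['vertical_fov'])/2); T=np.array(i['pose'])
    d=T[:3,:3]@np.array([(u-i['cx'])/f,-(v-i['cy'])/f,-1]); o=T[:3,3]
    return o+d*(z-o[2])/d[2]
def proj(i,p):
    f=240/np.tan(np.radians(i['vertical_fov'])/2); T=np.array(i['pose'])
    q=T[:3,:3].T@(np.array(p)-T[:3,3]); return i['cx']+f*q[0]/-q[2], i['cy']-f*q[1]/-q[2]
def save(im,n): cv2.imwrite('pics/'+n,im[:,:,::-1])
E
ls
python3 - <<'E'
from h import *
for n in ['top','wrist']:
    im,i=cam(n); save(im,n+'0.png'); np.save(n+'0.npy',im); print(n,{k:(np.round(v,3).tolist()) if k!='name' else v for k,v in i.items()} if n else 0)
o=bot.get_obs(); print(o['clock'],o['eef_pos'],o['tool_rot'],o['ft_force'],o['grip_width'])
E
```

```text
h.py
pics
top {'vertical_fov': 47.126, 'cx': 318.423, 'cy': 238.28, 'pose': [[-0.024, 0.996, -0.092, 0.385], [-1.0, -0.024, 0.004, -0.005], [0.001, 0.092, 0.996, 1.575], [0.0, 0.0, 0.0, 1.0]]}
wrist {'vertical_fov': 66.185, 'cx': 314.722, 'cy': 236.46, 'pose': [[0.3, -0.91, -0.287, 0.076], [0.954, 0.285, 0.092, 0.5], [-0.002, -0.301, 0.954, 0.373], [0.0, 0.0, 0.0, 1.0]]}
0.1 [0.14938526 0.47658815 0.23050623] [ 1.51319318e-01  9.88484497e-01 -9.15623767e-04 -1.57474814e-04] [ 0.37469103 -0.81281152 -0.75316639] 0.08577578912105632
```

View pics/top0.png

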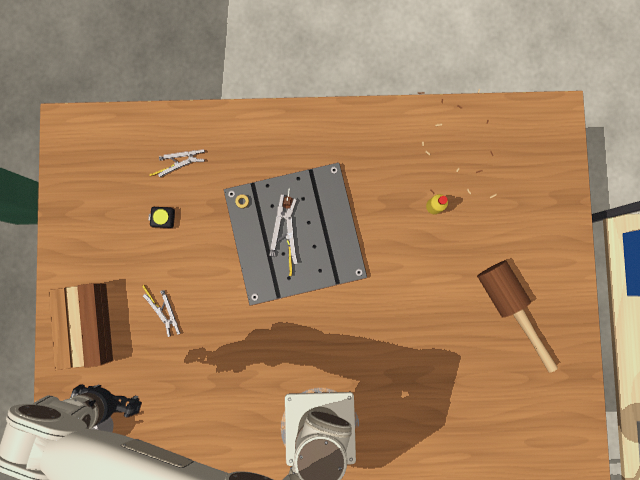

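View pics/wrist0.png

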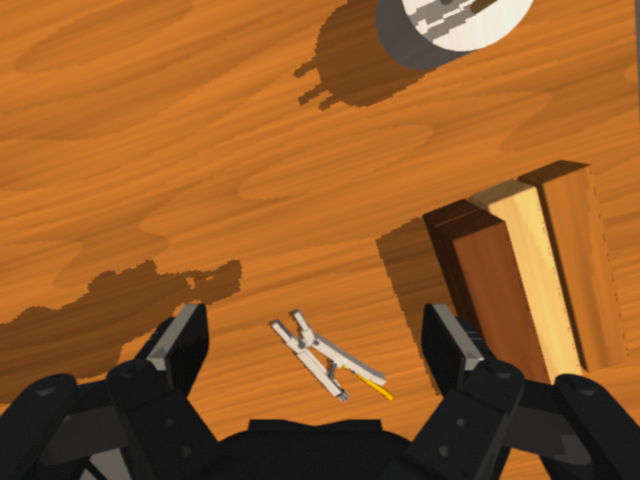

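Run:
```python
from h import *
i=bot.camera_info('top')
for n,u,v,z in [('c1',225,190,.025),('c2',340,164,.025),('c3',367,277,.025),('c4',250,305,.025),('bolt',288,200,.051),('knob',272,253,.034),('levend',290,275,.034),('mov end',296,263,.034)]:
    print(n,ray(i,u,v,z).round(4))
im=np.load('top0.npy')[150:320,210:380]; save(cv2.resize(im,None,fx=3.5,fy=3.5,interpolation=cv2.INTER_CUBIC),'crop0.png')
```

```text
c1 [0.6719 0.2524 0.025 ]
c2 [ 0.7395 -0.0774  0.025 ]
c3 [ 0.4149 -0.1444  0.025 ]
c4 [0.3446 0.1852 0.025 ]
bolt [0.6346 0.0721 0.051 ]
knob [0.4882 0.1207 0.034 ]
levend [0.4255 0.0714 0.034 ]
mov end [0.4586 0.0539 0.034 ]
```

View pics/crop0.png

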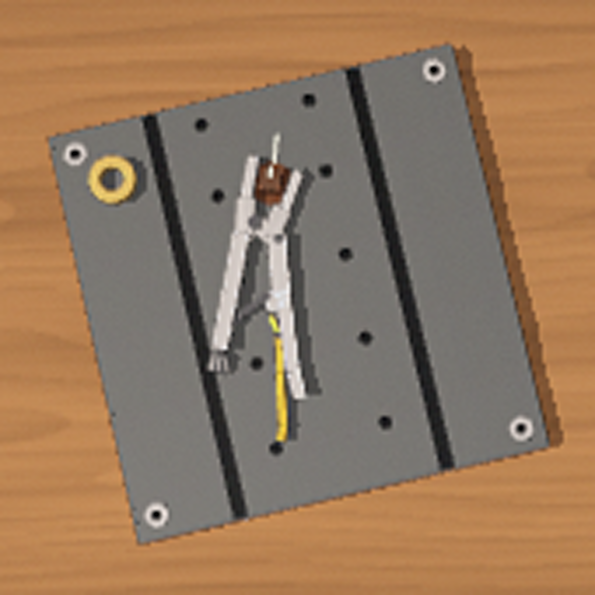

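Request:
{"api": "step_arm", "payload": {
  "targets": "1 0.85 -0.77 -0.16 0 0 0.12; 1 0.85 -0.77 -0.16 0 0 0.12; 1 0.85 -0.77 -0.16 0 0 0.12; 1 0.85 -0.77 -0.16 0 0 0.12; 1 0.85 -0.77 -0.16 0 0 0.12; 1 0.85 -0.77 -0.16 0 0 0.12; 1 0.85 -0.77 -0.16 0 0 0.12; 1 0.85 -0.77 -0.16 0 0 0.12; 1 0.85 -0.77 -0.16 0 0 0.12; 1 0.85 -0.77 -0.16 0 0 0.12"
}}

```text
clock: 0.93
eef_pos: [0.4563, 0.1982, 0.1732]
tool_rot: [0.105, 0.995, -0.0, -0.0]
ft_force: [-0.9, 1.0, -0.1]
grip_width: 0.0856
grasp_force: 0.0
```

Request:
{"api": "step_arm", "payload": {
  "targets": "1 0.23 -0.21 -0.046 0 0 0; 1 0.23 -0.21 -0.046 0 0 0; 1 0.23 -0.21 -0.046 0 0 0; 1 0.23 -0.21 -0.046 0 0 0; 1 0.23 -0.21 -0.046 0 0 0; 1 0.23 -0.21 -0.046 0 0 0; 1 0.23 -0.21 -0.046 0 0 0"
}}

```text
clock: 1.52
eef_pos: [0.5696, 0.095, 0.15]
tool_rot: [0.105, 0.994, -0.0, -0.001]
ft_force: [-0.1, 0.4, 0.3]
grip_width: 0.0856
grasp_force: 0.0
```

Run:
```python
from h import *
o=bot.get_obs(); print(o['clock'],o['eef_pos'],o['tool_rot'],o['ft_force'],o['grip_width'])
im,i=cam('wrist'); save(im,'w1.png'); np.save('w1.npy',im); np.save('w1i.npy',i,allow_pickle=True)
for p in [(.631,.072,.051),(.5276,.1145,.034),(.515,.055,.034)]: print(proj(i,p))
```

```text
1.5167 [0.56961327 0.09499538 0.1500038 ] [ 1.04806513e-01  9.94492064e-01 -7.79663364e-05 -1.05992431e-03] [-0.07002981  0.39800363  0.2585361 ] 0.08557578663436491
(np.float64(300.91144106794957), np.float64(320.9490979703627))
(np.float64(328.67179436349755), np.float64(168.34745922569437))
(np.float64(241.30357232658406), np.float64(168.51409323855586))
```

View pics/w1.png

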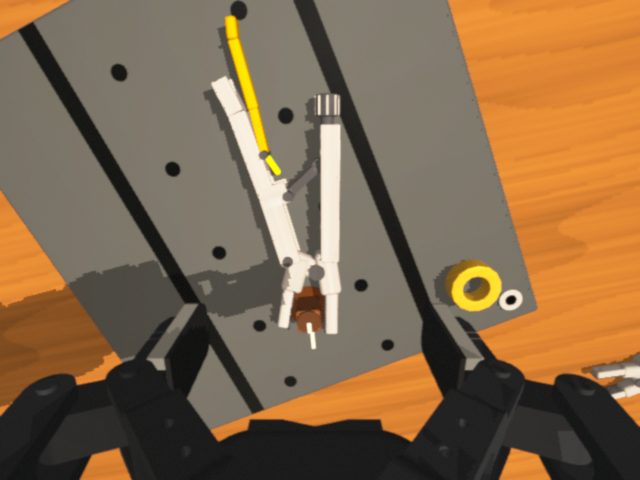

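Run:
```python
from h import *
im=np.load('w1.npy'); i=np.load('w1i.npy',allow_pickle=True).item()
g=im.astype(int); white=(g.min(2)>140)&(g.max(2)-g.min(2)<40)
P=[]
for v in range(140,250,3):
    c=np.where(white[v,310:360])[0]
    if len(c): P.append(ray(i,310+c.max()+.5,v,.043)[:2])
P=np.array(P); p=np.polyfit(P[:,0],P[:,1],1); r=P[:,1]-np.polyval(p,P[:,0]); k=abs(r)<.0015; p=np.polyfit(P[k,0],P[k,1],1)
print('outer edge',np.degrees(np.arctan(p[0])),p,r.std(),k.sum())
print('plateline',[ray(i,*q,.025)[:2] for q in [(310,335),(314,348)]])
crop=im[60:360,190:390]; save(cv2.resize(crop[205:],None,fx=4,fy=6-2,interpolation=cv2.INTER_CUBIC),'c1.png')
```

```text
outer edge -11.56012781695657 [-0.2045454   0.22993658] 0.0002460116404752163 37
plateline [array([0.66010106, 0.07223504]), array([0.6730402 , 0.07286441])]
```

View pics/c1.png

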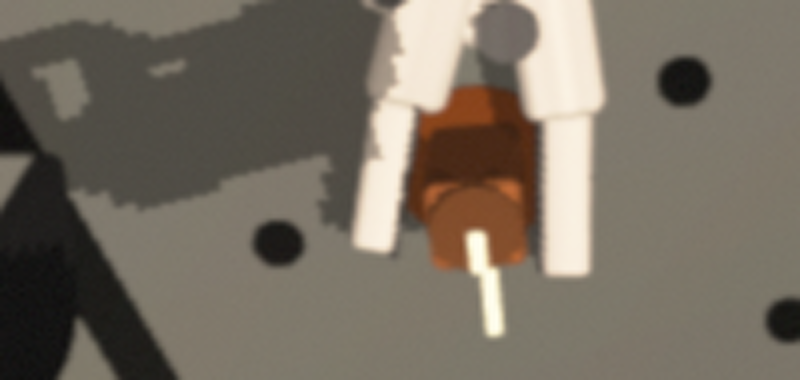

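Run:
```python
from h import *
im=np.load('w1.npy'); i=np.load('w1i.npy',allow_pickle=True).item()
R=lambda x,y,z:ray(i,190+x/4,265+y/4,z)[:2].round(4)
print('head line',R(476,232,.051),R(484,270,.051))
print('plate line',R(487,270,.025),R(495,335,.025))
print('head circle', R(430,220,.051),R(525,220,.051), R(478,185,.051), 'front corners',R(434,268,.051),R(525,262,.051),R(424,182,.051),R(518,180,.051))
print('jaw inner fixed',R(541,272,.043),R(541,115,.043),'outer',R(590,272,.043),'mov tip inner',R(392,250,.043))
t=bot.camera_info('top'); T=np.load('top0.npy').astype(int)
m=((T.max(2)-T.min(2)<25)&(T.max(2)>70)&(T.max(2)<130)).astype('uint8'); m[:150]=0;m[320:]=0;m[:,:210]=0;m[:,385:]=0
m=cv2.morphologyEx(m,cv2.MORPH_CLOSE,np.ones((9,9)))
c=max(cv2.findContours(m,0,2)[0],key=cv2.contourArea); b=cv2.boxPoints(cv2.minAreaRect(c))
q=np.array([ray(t,*x,.025)[:2] for x in b]); print('plate',q.round(4),q.mean(0))
for k in range(4):
  d=q[(k+1)%4]-q[k]; print(np.hypot(*d),np.degrees(np.arctan2(d[1],d[0])))
```

```text
head line [0.6339 0.0775] [0.6421 0.0772]
plate line [0.6581 0.0742] [0.6737 0.0725]
head circle [0.6297 0.0697] [0.6334 0.0869] [0.6245 0.0799] front corners [0.6397 0.0682] [0.642  0.0851] [0.6218 0.0704] [0.625  0.0873]
jaw inner fixed [0.6497 0.0868] [0.6169 0.0935] outer [0.6517 0.0961] mov tip inner [0.639  0.0597]
plate [[ 0.6741  0.2604]
 [ 0.7462 -0.0757]
 [ 0.4143 -0.143 ]
 [ 0.3453  0.187 ]] [0.54496018 0.05716025]
0.3437672944272244 -77.89979519351965
0.3385964895001877 -168.53153081481486
0.3372082810667322 101.82061370788652
0.33694229377982354 12.581404692596735
```

Request:
{"api": "step_arm", "payload": {
  "targets": "1 -0.094 -0.006 0 0 0 0; 1 -0.094 -0.006 -0.07 0 0 0; 1 -0.094 -0.006 -0.14 0 0 0; 1 -0.094 -0.006 -0.2 0 0 0; 1 -0.094 -0.006 -0.23 0 0 0; 1 -0.094 -0.006 -0.245 0 0 0; 0.6 -0.094 -0.006 -0.245 0 0 0; 0.6 -0.094 -0.006 -0.245 0 0 0; 0.6 -0.094 -0.006 -0.245 0 0 0; 0.6 -0.094 -0.006 -0.245 0 0 0"
}}

```text
clock: 2.4
eef_pos: [0.5247, 0.0925, 0.0299]
tool_rot: [0.104, 0.995, 0.0, 0.002]
ft_force: [-0.0, 0.3, -0.1]
grip_width: 0.0684
grasp_force: 0.1
```

Run:
```python
from h import *
o=bot.get_obs(); print(o['clock'],o['eef_pos'],o['tool_rot'],o['ft_force'],o['ft_torque'],o['grip_width'],o['grasp_force'])
im,i=cam('wrist'); save(im,'w2.png'); np.save('w2.npy',im); np.save('w2i.npy',i,allow_pickle=True)
```

```text
2.4 [0.5246964  0.09251679 0.02989764] [1.04441831e-01 9.94529699e-01 4.96319947e-04 1.52846821e-03] [-0.01990453  0.28037482 -0.11643737] [-0.04433349 -0.01949802 -0.01049618] 0.0683751398992014 0.10806145943206502
```

View pics/w2.png

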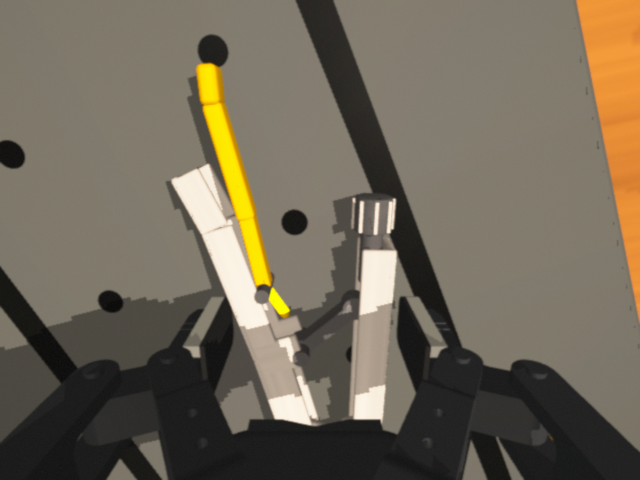

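Request:
{"api": "step_arm", "payload": {
  "targets": "0.54 -0.001 -0.006 0 0 0 0.027; 0.54 -0.002 -0.012 0 0 0 0.053; 0.54 -0.003 -0.018 0 0 0 0.08; 0.54 -0.003 -0.025 0 0 0 0.107; 0.54 -0.003 -0.025 0 0 0 0.107; 0.54 -0.003 -0.025 0 0 0 0.107; 0.54 -0.003 -0.025 0 0 0 0.107"
}}

```text
clock: 3.03
eef_pos: [0.5228, 0.0799, 0.029]
tool_rot: [0.063, 0.998, 0.0, 0.001]
ft_force: [-0.1, 1.6, 1.4]
grip_width: 0.0653
grasp_force: 0.7
```

```bash
cat >> h.py <<'E'
def edge(im,i,v0,v1,u0,u1,z=.043):
    # outer edge of the fixed handle: right-most metal pixel by row, line fit
    m=cv2.Canny(cv2.cvtColor(im,cv2.COLOR_RGB2GRAY),60,150)
    g=im.astype(int); w=(g.min(2)>125)&(g.max(2)-g.min(2)<45); P=[]
    for v in range(v0,v1,2):
        c=np.where(w[v,u0:u1])[0]
        if len(c): P.append(ray(i,u0+c.max()+.5,v,z)[:2])
    P=np.array(P); p=np.polyfit(P[:,0],P[:,1],1); r=P[:,1]-np.polyval(p,P[:,0]); k=abs(r)<.001
    p=np.polyfit(P[k,0],P[k,1],1); return np.degrees(np.arctan(p[0])),p,k.sum(),P
def st():
    o=bot.get_obs(); R=o['tool_rot']; print(round(o['clock'],2),np.round(o['eef_pos'],4),'yaw',round(np.degrees(np.arctan2(2*R[0]*R[1],1-2*R[0]**2))*-1,2),'F',np.round(o['ft_force'],1),'T',np.round(o['ft_torque'],2),'w',round(o['grip_width'],4),'g',round(o['grasp_force'],1))
E
python3 - <<'E'
from h import *
st(); im,i=cam('wrist'); save(im,'w3.png'); np.save('w3.npy',im)
a=np.load('w2i.npy',allow_pickle=True).item()
print(edge(np.load('w2.npy'),a,255,300,355,410)[:3]); print(edge(im,i,240,300,340,420)[:3])
E
```

```text
3.03 [0.5228 0.0799 0.029 ] yaw -7.21 F [-0.1  1.6  1.4] T [ 0.32 -0.14  0.03] w 0.0653 g 0.7
(np.float64(-12.408723212726173), array([-0.22002387,  0.23983998]), np.int64(23))
(np.float64(-6.095492397814944), array([-0.1067896 ,  0.16966807]), np.int64(24))
```

View pics/w3.png

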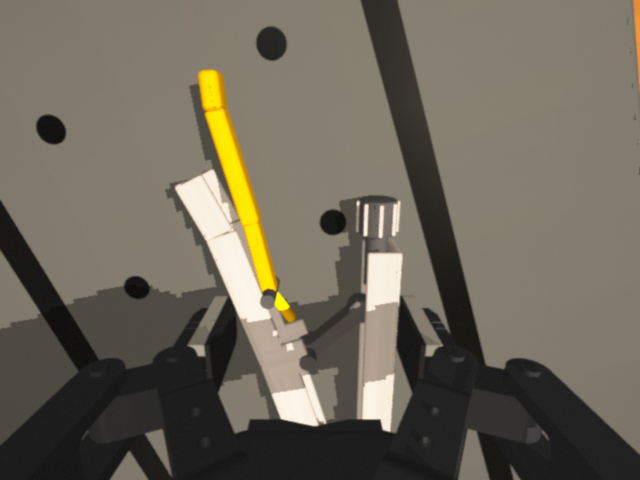

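Request:
{"api": "step_arm", "payload": {
  "targets": "0.495 0 0.0013 0.001 0 0 0; 0.46 0 0.0028 0.002 0 0 0; 0.425 0 0.0043 0.003 0 0 0; 0.39 0.001 0.0058 0.004 0 0 0; 0.355 0.001 0.0073 0.004 0 0 0; 0.32 0.001 0.0088 0.004 0 0 0; 0.285 0.001 0.0103 0.004 0 0 0; 0.25 0.001 0.0118 0.004 0 0 0; 0.215 0.002 0.0133 0.004 0 0 0; 0.18 0.002 0.0148 0.004 0 0 0"
}}

```text
clock: 3.92
eef_pos: [0.5227, 0.0857, 0.0313]
tool_rot: [0.063, 0.998, -0.001, 0.0]
ft_force: [-2.9, -5.1, 9.4]
grip_width: 0.0505
grasp_force: 9.2
```

Request:
{"api": "step_arm", "payload": {
  "targets": "0.18 0 0 0 0 0 0; 0.18 0 0 0 0 0 0"
}}

```text
clock: 4.08
eef_pos: [0.5226, 0.0857, 0.0312]
tool_rot: [0.063, 0.998, -0.001, 0.0]
ft_force: [-2.8, -2.9, 9.8]
grip_width: 0.0506
grasp_force: 9.3
```

Request:
{"api": "step_arm", "payload": {
  "targets": "0.18 0 0 0.003 0 0 0; 0.145 0 0.001 0.005 0 0 0; 0.11 0 0.002 0.006 0 0 0; 0.075 0 0.003 0.006 0 0 0; 0.04 0 0.0045 0.007 0 0 0; 0.04 0 0.0045 0.007 0 0 0"
}}

```text
clock: 4.58
eef_pos: [0.5224, 0.0895, 0.0333]
tool_rot: [0.062, 0.998, 0.0, -0.001]
ft_force: [0.1, 0.1, -3.7]
grip_width: 0.0444
grasp_force: 2.6
```

Run:
```python
from h import *
st(); im,i=cam('wrist'); save(im,'w4.png'); np.save('w4.npy',im)
```

```text
4.58 [0.5224 0.0895 0.0333] yaw -7.16 F [ 0.1  0.1 -3.7] T [ 0.13 -0.03  0.01] w 0.0444 g 2.6
```

View pics/w4.png

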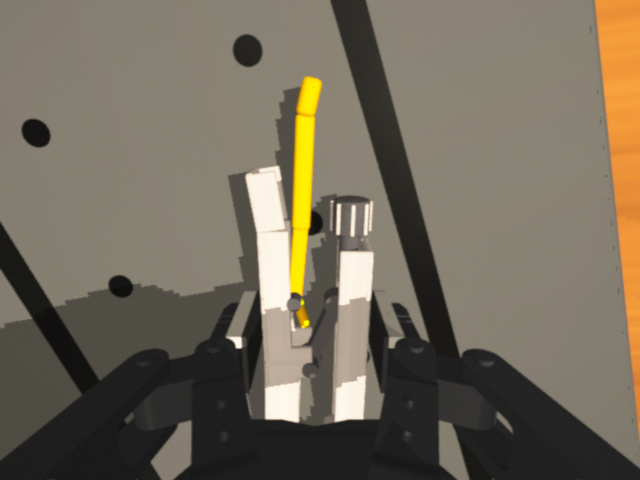

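Request:
{"api": "step_arm", "payload": {
  "targets": "0.02 0 0.0005 0 0 0 0; 0.005 0 0.001 0 0 0 0; -0.01 0 0.002 0 0 0 0; -0.03 0 0.003 0.001 0 0 0; -0.03 0 0.003 0.001 0 0 0"
}}

```text
clock: 5.05
eef_pos: [0.5234, 0.0907, 0.0348]
tool_rot: [0.063, 0.998, -0.0, 0.001]
ft_force: [1.2, 0.1, 0.7]
grip_width: 0.0415
grasp_force: 0.2
```

Request:
{"api": "step_arm", "payload": {
  "targets": "-0.05 0 0.001 0 0 0 0; -0.07 0 0.002 0 0 0 0; -0.085 0 0.002 0 0 0 0; -0.085 0 0.002 0 0 0 0"
}}

```text
clock: 5.38
eef_pos: [0.5234, 0.0915, 0.0348]
tool_rot: [0.063, 0.998, -0.0, 0.001]
ft_force: [0.3, -0.1, 3.7]
grip_width: 0.0395
grasp_force: 7.4
```

Run:
```python
from h import *
st(); im,i=cam('wrist'); save(im,'w5.png'); np.save('w5.npy',im); np.save('w5i.npy',i,allow_pickle=True)
# gap between outer white edges on row 270..300 at z=.043
g=im.astype(int); w=(g.min(2)>110)&(g.max(2)-g.min(2)<45)
for v in (250,265,280):
    c=np.where(w[v,200:420])[0]+200
    print(v,c.min(),c.max(),np.linalg.norm(ray(i,c.min()-.5,v,.043)-ray(i,c.max()+.5,v,.043)))
```

```text
5.38 [0.5234 0.0915 0.0348] yaw -7.21 F [ 0.3 -0.1  3.7] T [-0.12 -0.   -0.13] w 0.0395 g 7.4
250 200 396 0.0762524260153041
265 200 400 0.07883169711975059
280 200 405 0.0818777890806359
```

View pics/w5.png

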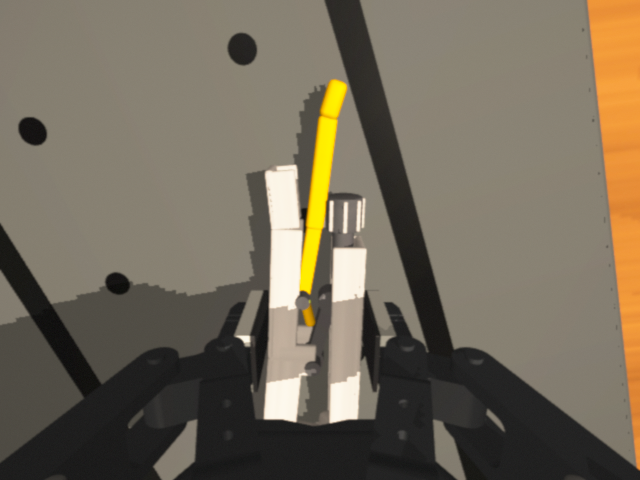

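Request:
{"api": "step_arm", "payload": {
  "targets": "-0.095 0 0.0005 0.001 0 0 0; -0.105 0 0.001 0.001 0 0 0; -0.105 0 0.001 0.001 0 0 0"
}}

```text
clock: 5.68
eef_pos: [0.5234, 0.0917, 0.0349]
tool_rot: [0.063, 0.998, -0.0, 0.001]
ft_force: [1.9, -2.6, 2.7]
grip_width: 0.0385
grasp_force: 16.4
```

Run:
```python
from h import *
i=np.load('w5i.npy',allow_pickle=True).item(); im=np.load('w5.npy')
e=edge(im,i,255,285,335,375); print(e[:3])
c,s=np.cos(np.radians(e[0])),np.sin(np.radians(e[0]))
for u,v in [(330,95),(345,95)]:
    p=ray(i,u,v,.034); print(p, 'dist from fixed face',(p[1]-np.polyval(e[1],p[0]))*c, 'along from bolt',((p[:2]-[.632,.0775])@[c,s]))
st()
```

```text
(np.float64(-7.0980981438461415), array([-0.12452288,  0.17758642]), np.int64(15))
[0.4393104  0.10832795 0.034     ] dist from fixed face -0.014442732285063169 along from bolt -0.19502220134540296
[0.43999866 0.1137425  0.034     ] dist from fixed face -0.008984631393753589 along from bolt -0.19500827905261367
5.68 [0.5234 0.0917 0.0349] yaw -7.23 F [ 1.9 -2.6  2.7] T [-0.52 -0.32 -0.23] w 0.0385 g 16.4
```

Request:
{"api": "step_arm", "payload": {
  "targets": "-0.06 0 0 0 0 0 0; 0 0 0 0 0 0 0; 0.08 0 0 0 0 0 0; 0.08 0 0 0 0 0 0; 0.08 0 0 0 0 0 0"
}}

```text
clock: 6.1
eef_pos: [0.5225, 0.0924, 0.0345]
tool_rot: [0.063, 0.998, 0.0, -0.0]
ft_force: [-0.1, -0.7, 0.7]
grip_width: 0.0462
grasp_force: 0.0
```

```bash
cat >> h.py <<'E'
def lever(im,i,z=.034):
    hs=cv2.cvtColor(im,cv2.COLOR_RGB2HSV); m=cv2.inRange(hs,(20,150,110),(32,255,255))
    c=max(cv2.findContours(m,0,2)[0],key=cv2.contourArea); c=c[:,0]
    P=np.array([ray(i,*q,z)[:2] for q in c.astype(float)]); return c,P
def look(n,v0=255,v1=285,u0=335,u1=385,B=(.632,.0775)):
    st(); im,i=cam('wrist'); save(im,n+'.png'); np.save(n+'.npy',im); np.save(n+'i.npy',i,allow_pickle=True)
    e=edge(im,i,v0,v1,u0,u1); c,P=lever(im,i); a=np.radians(e[0]); X=np.array([np.cos(a),np.sin(a)]); Y=np.array([-X[1],X[0]])
    q=P-np.array([0,e[1][1]]); yl=q@Y; xl=(P-B)@X
    print('edge',e[0].round(2),e[1],e[2]); print('lever x min',xl.min().round(4)); 
    k=abs(xl-xl.min()-.012)<.002; print('y rel to fixed face at tip-12:',yl[k].min().round(4),yl[k].max().round(4)); j=k&(yl>yl[k].max()-.001); print('tip inner world',P[j].mean(0).round(4))
    return im,i,e
E
python3 - <<'E'
from h import *
look('w6')
E
```

```text
6.1 [0.5225 0.0924 0.0345] yaw -7.17 F [-0.1 -0.7  0.7] T [0.01 0.01 0.01] w 0.0462 g 0.0
edge -7.95 [-0.13965393  0.18574989] 15
lever x min -0.2003
y rel to fixed face at tip-12: -0.0198 -0.0117
tip inner world [0.4458 0.1112]
```

View pics/w6.png

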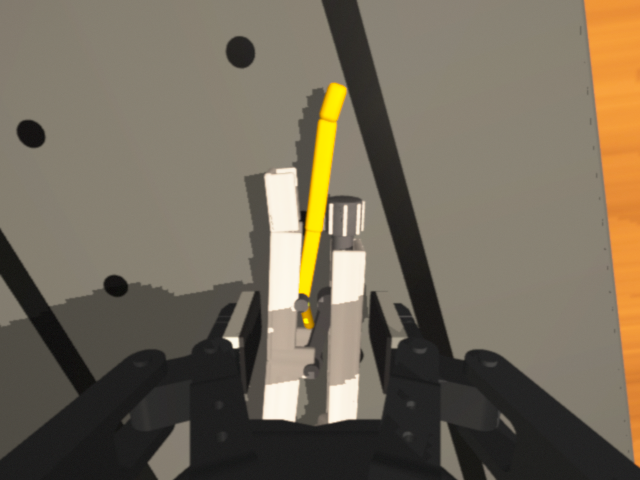

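Run:
```python
import numpy as np
B=np.array([.632,.0775])
def pos(t): t=np.radians(t); return B+[np.cos(t)*-.1105-np.sin(t)*.0008, np.sin(t)*-.1105+np.cos(t)*.0008]
p0=pos(-7.2); print(p0)
for d in range(0,25,3): print(d,((pos(-7.2+d)-p0)/.5).round(3),round(d/45,3))
p0=pos(-7.2+24)
for d in range(24,52,3): print(d,((pos(-7.2+d)-p0)/.5).round(3),round((d-24)/45,3))
```

```text
[0.52247159 0.09214301]
0 [0. 0.] 0.0
3 [-0.001 -0.012] 0.067
6 [-0.002 -0.023] 0.133
9 [-0.002 -0.035] 0.2
12 [-0.001 -0.046] 0.267
15 [-0.    -0.058] 0.333
18 [ 0.002 -0.069] 0.4
21 [ 0.004 -0.08 ] 0.467
24 [ 0.007 -0.092] 0.533
24 [0. 0.] 0.0
27 [ 0.004 -0.011] 0.067
30 [ 0.008 -0.022] 0.133
33 [ 0.012 -0.032] 0.2
36 [ 0.018 -0.043] 0.267
39 [ 0.023 -0.053] 0.333
42 [ 0.03  -0.062] 0.4
45 [ 0.036 -0.072] 0.467
48 [ 0.044 -0.081] 0.533
51 [ 0.051 -0.089] 0.6
```

Request:
{"api": "step_arm", "payload": {
  "targets": "0 0 0 -0.004 0 0 0; -0.04 0 0 -0.006 0 0 0; -0.04 0 0 -0.006 0 0 0"
}}

```text
clock: 6.4
eef_pos: [0.5226, 0.0922, 0.0314]
tool_rot: [0.063, 0.998, -0.0, -0.0]
ft_force: [0.4, 0.6, 0.0]
grip_width: 0.0411
grasp_force: 0.0
```

Request:
{"api": "step_arm", "payload": {
  "targets": "-0.04 -0.001 -0.012 0 0 0 0.067; -0.04 -0.002 -0.023 0 0 0 0.133; -0.04 -0.002 -0.035 0 0 0 0.2; -0.04 -0.001 -0.046 0 0 0 0.267; -0.04 0 -0.058 0 0 0 0.333; -0.04 0.002 -0.069 0 0 0 0.4; -0.04 0.004 -0.08 0 0 0 0.467; -0.04 0.007 -0.092 0 0 0 0.533; -0.04 0.007 -0.092 0 0 0 0.533"
}}

```text
clock: 7.15
eef_pos: [0.5263, 0.0466, 0.0315]
tool_rot: [-0.146, 0.989, 0.001, -0.0]
ft_force: [-0.4, 3.4, -1.5]
grip_width: 0.0408
grasp_force: 1.1
```

Run:
```python
from h import *
look('w7',250,290,320,400)
```

```text
7.15 [0.5263 0.0466 0.0315] yaw 16.83 F [-0.4  3.4 -1.5] T [ 0.48 -0.01  0.01] w 0.0408 g 1.1
edge 13.57 [ 0.24145129 -0.05931548] 19
lever x min -0.2003
y rel to fixed face at tip-12: -0.0215 -0.0137
tip inner world [0.4485 0.0344]
```

Request:
{"api": "step_arm", "payload": {
  "targets": "-0.04 0.004 -0.011 0 0 0 0.067; -0.04 0.008 -0.022 0 0 0 0.133; -0.04 0.012 -0.032 0 0 0 0.2; -0.04 0.018 -0.043 0 0 0 0.267; -0.04 0.023 -0.053 0 0 0 0.333; -0.04 0.03 -0.062 0 0 0 0.4; -0.04 0.036 -0.072 0 0 0 0.467; -0.04 0.044 -0.081 0 0 0 0.533; -0.04 0.051 -0.089 0 0 0 0.6; -0.04 0.051 -0.089 0 0 0 0.6"
}}

```text
clock: 8.03
eef_pos: [0.5508, 0.0025, 0.0314]
tool_rot: [-0.373, 0.928, 0.001, -0.001]
ft_force: [-2.9, 2.5, 1.9]
grip_width: 0.0409
grasp_force: 2.0
```

Run:
```python
from h import *
look('w8',250,290,320,400)
i=bot.camera_info('top'); im=bot.camera('top'); np.save('t8.npy',im); print(proj(i,(.632,.0775,.051)))
```

```text
8.03 [0.5508 0.0025 0.0314] yaw 43.81 F [-2.9  2.5  1.9] T [ 0.71  0.45 -0.05] w 0.0409 g 2.0
edge 42.29 [ 0.90951045 -0.4711872 ] 18
lever x min -0.2004
y rel to fixed face at tip-12: -0.0184 -0.0099
tip inner world [ 0.486  -0.0431]
(np.float64(286.09354465388003), np.float64(200.96557469550058))
```

Request:
{"api": "step_arm", "payload": {
  "targets": "0.15 0 0 0 0 0 0; 0.15 0 0 0 0 0 0; 0.3 0 0 0.06 0 0 0; 0.3 0 0 0.12 0 0 0; 0.3 0.065 0.062 0.2 0 0 0; 0.3 0.065 0.062 0.24 0 0 0; 0.3 0.065 0.062 0.24 0 0 0; 0.3 0.065 0.062 0.24 0 0 0"
}}

```text
clock: 8.8
eef_pos: [0.5872, 0.0329, 0.1546]
tool_rot: [-0.373, 0.928, -0.002, 0.003]
ft_force: [0.2, -0.3, -0.6]
grip_width: 0.0555
grasp_force: 0.0
```

Run:
```python
from h import *
st(); im,i=cam('wrist'); save(im,'w9.png'); np.save('w9.npy',im); np.save('w9i.npy',i,allow_pickle=True)
hs=cv2.cvtColor(im,cv2.COLOR_RGB2HSV)
def rep(m,z,tag):
    for c in cv2.findContours(m,0,2)[0]:
        if cv2.contourArea(c)>12:
            P=np.array([ray(i,*q,z)[:2] for q in c[:,0].astype(float)]); r=cv2.minAreaRect((P*1e4).astype(np.float32)); b=cv2.boxPoints(r)/1e4
            if np.hypot(*(P.mean(0)-[.632,.0775]))<.06: 
                e=[np.hypot(*(b[k+1]-b[k])) for k in range(2)]; k=int(np.argmax(e)); d=b[k+1]-b[k]
                print(tag,'cen',np.round(np.array(r[0])/1e4,4),'size',np.round(e,4),'ang',np.degrees(np.arctan2(d[1],d[0])).round(1),'px',c[:,0].mean(0).round())
rust=cv2.inRange(hs,(3,110,30),(14,255,220)); rep(rust,.051,'rust')
g=im.astype(int); line=((g.min(2)>150)).astype('uint8')*255; rep(line,.051,'white51'); rep(line,.025,'white25')
u,v=proj(i,(.632,.0775,.051)); print(u,v)
np.set_printoptions(linewidth=250); u,v=int(u),int(v)
print(hs[v-16:v+34:2,u-26:u+34:2,2]); print(hs[v-16:v+34:2,u-26:u+34:2,1])
```

```text
8.8 [0.5872 0.0329 0.1546] yaw 43.81 F [ 0.2 -0.3 -0.6] T [ 0.02  0.03 -0.02] w 0.0555 g 0.0
rust cen [0.6254 0.0702] size [0.0179 0.0365] ang 43.3 px [317. 304.]
white51 cen [0.637  0.0803] size [0.003  0.0077] ang 43.9 px [315. 320.]
white25 cen [0.6482 0.0909] size [0.0034 0.0085] ang 43.9 px [315. 320.]
white25 cen [0.5868 0.0216] size [0.027  0.2006] ang 37.8 px [304. 226.]
316.9084264463166 314.09930190828135
[[ 84 142 237 248 243 187 138  70  62  63  63  63  63  63  64  63  64  64  64  77 178 243 249 252 253 249 178 134 133 134]
 [ 85 146 238 246 219 172 133  65  63  64  64  64  63  63  62  63  64  64  64  75 192 244 249 252 253 247 164 133 134 132]
 [ 84 150 239 248 240 177 132  67 100 106  99  82  69  67  67  72  70  68  66  85 200 245 249 252 252 244 153 133 133 133]
 [ 83 152 239 241 188 170 134  96 149 124 130  94  90  98  95  99 134 149 141 104 202 245 249 252 252 244 148 132 133 132]
 [ 85 155 239 243 198 169 125  99  96  88 115 127 131 132 133 130 125 172 194 139 212 245 249 251 252 242 144 132 133 133]
 [ 83 159 240 245 197 170 124 105 107 122 131 130 130 131 132 135 
[... 4770 characters left out ...]
 40  42  39  39  39  39  39  39  41  41  41  41  41  43  41  41  41  43  41  41  39]
 [ 37  39  39  39  41  39  39  40  40  41  43  42  39  37  39  41  39  41  39  43  43  44  39  43  41  41  41  43  41  41]
 [ 41  39  39  39  39  41  37  39  40  41  42  40  41  37  41  39  41  41  41  43  44  43  41  41  41  43  39  41  43  41]
 [ 41  39  39  41  39  37  39  39  39  41  41  41  39  39  41  41  41  41  41  41  43  41  43  43  41  41  41  41  43  41]
 [ 37  39  41  39  41  40  39  39  39  39  39  39  39  39  41  41  41  41  41  43  41  41  41  41  41  43  41  43  43  43]
 [ 39  37  39  39  39  38  39  39  37  39  38  39  37  39  41  41  43  43  43  41  41  41  43  43  41  41  41  41  41  41]]
```

```bash
cat > bl.py <<'E'
from h import *
def bolt(n):
    im=np.load(n+'.npy'); i=np.load(n+'i.npy',allow_pickle=True).item()
    hs=cv2.cvtColor(im,cv2.COLOR_RGB2HSV).astype(float)
    u,v=proj(i,(.632,.0775,.051)); u,v=int(u),int(v); out=[]
    P=[]
    for r in range(v-2,v+16):
        rust=(hs[r,u-30:u+30,1]>125)
        if rust.sum()<8: continue
        w=np.clip(hs[r,u-8:u+8,2]-150,0,None)*(hs[r,u-8:u+8,1]<130)
        if w.sum()>200: P.append(ray(i,u-8+(w*np.arange(16)).sum()/w.sum(),r,.051)[:2])
    P=np.array(P); d=np.linalg.svd(P-P.mean(0))[2][0]; d*=np.sign(d[0])
    out.append(('line',len(P),np.degrees(np.arctan2(d[1],d[0])).round(1),P.mean(0).round(4)))
    # front edge of the head's top, saturation falls from rust (170) to plate (40)
    E=[]
    for c in range(u-10,u+11):
        s=hs[v:v+24,c,1]; k=np.where((s[:-1]>105)&(s[1:]<=105))[0]
        if len(k) and hs[v+k[-1],c,2]<190: k=k[-1]; E.append(ray(i,c,v+k+(s[k]-105)/(s[k]-s[k+1]),.051)[:2])
    E=np.array(E); d=np.linalg.svd(E-np.median(E,0))[2][0]; r=(E-np.median(E,0))@[-d[1],d[0]]; E=E[abs(r-np.median(r))<.0008]
    d=np.linalg.svd(E-E.mean(0))[2][0]; d*=np.sign(d[1]); out.append(('edge',len(E),(np.degrees(np.arctan2(d[1],d[0]))-90).round(1)))
    print(n,out)
if __name__=='__main__':
    import sys
    for n in sys.argv[1:]: bolt(n)
E
python3 bl.py w1 w9
```

```text
w1 [('line', 8, np.float64(-7.2), array([0.6368, 0.0768])), ('edge', 14, np.float64(-7.3))]
w9 [('line', 9, np.float64(39.4), array([0.636 , 0.0794])), ('edge', 6, np.float64(22.1))]
```

Request:
{"api": "step_arm", "payload": {
  "targets": "0.6 0 0 -0.04 0 0 0; 0.8 0 0 -0.09 0 0 0; 0.8 0 0 -0.09 0 0 0; 0.8 0 0 -0.09 0 0 0"
}}

```text
clock: 9.18
eef_pos: [0.5816, 0.0319, 0.104]
tool_rot: [-0.373, 0.928, 0.001, -0.003]
ft_force: [-0.3, -0.5, 0.5]
grip_width: 0.0766
grasp_force: 0.0
```

```bash
python3 - <<'E'
from h import *
st(); im,i=cam('wrist'); np.save('wa.npy',im); np.save('wai.npy',i,allow_pickle=True); print(proj(i,(.632,.0775,.051)))
u,v=map(int,proj(i,(.632,.0775,.051)))
hs=cv2.cvtColor(im,cv2.COLOR_RGB2HSV); np.set_printoptions(linewidth=250)
print(hs[v-6:v+26:2,u-28:u+30:2,1]);
E
python3 bl.py wa
```

```text
9.18 [0.5816 0.0319 0.104 ] yaw 43.74 F [-0.3 -0.5  0.5] T [ 0.06  0.02 -0.01] w 0.0766 g 0.0
(np.float64(311.0985649895714), np.float64(363.2462307958437))
[[ 40  27  28  48  47  46 119 173 174 176 179 173 172 174 172 171 169 171 162 159 162  57  40  28  27  23  21  26  46]
 [ 40  28  29  48  48  47 120 169 174 173 174 175 171 171 172 171 166 173 173 163 153  54  39  28  27  23  22  26  45]
 [ 40  29  26  28  46  47  91 171 172 177 179 175 174 169 172 175 171 171 175 169 144  47  38  28  25  23  21  27  45]
 [ 39  29  26  24  24  44 103 177 173 174 175 173 165 169 169 173 170 172 171 172 129  46  35  28  26  23  22  27  47]
 [ 39  27  26  25  24  47 113 173 174 173 175 168  71  66  82 155 174 170 171 169 129  47  35  28  25  23  22  28  44]
 [ 39  28  26  24  25  50 131 178 180 171 174 149  38  17  49 138 174 173 177 169 111  47  34  28  27  23  23  31  41]
 [ 38  27  26  24  25  49 136 178 178 175 173 141  35  16  61 152 173 170 174 174  99  47  34  27  26  24  22  36  44]
 [ 40  29  27  26  27  51 151 180 175 175 171 119  29  16  68 164 175 168 171 175  98  47  33  28  26  24  24 
[... 353 characters left out ...]
 43  43  39]
 [ 41  42  38  38  39  41  41  41  43  41  41  43  43  43  43  43  41  43  43  43  41  45  43  43  39  39  37  38  39]
 [ 41  39  39  40  41  40  39  39  41  43  41  43  41  41  43  43  43  41  43  41  43  43  41  39  39  39  38  39  41]
 [ 39  39  40  39  40  38  42  39  39  43  43  41  41  43  43  43  39  41  43  41  43  43  39  39  42  39  39  41  43]
 [ 41  40  41  40  39  39  39  41  40  38  41  41  43  43  41  43  43  41  41  41  43  38  41  39  40  38  41  41  42]
 [ 37  42  38  39  39  38  41  39  41  40  39  41  39  41  41  41  41  41  41  41  41  41  39  40  39  39  43  42  43]]
wa [('line', 10, np.float64(39.4), array([0.6364, 0.0796])), ('edge', 5, np.float64(-1.1))]
```

Run:
```python
from h import *
for n,e0 in (('w9',(120,240,300,380)),('w1',(140,250,310,360))):
    im=np.load(n+'.npy'); i=np.load(n+'i.npy',allow_pickle=True).item()
    e=edge(im,i,*e0); a=np.radians(e[0]); X=np.array([np.cos(a),np.sin(a)]); Y=np.array([-X[1],X[0]])
    print(n,e[0],e[1],e[2],'face off bolt',(np.array([0,e[1][1]])-[.632,.0775])@Y)
    c,P=lever(im,i); xl=(P-[.632,.0775])@X; yl=(P-[.632,.0775])@Y
    print('rows',c[:,1].min(),c[:,1].max(),'x',xl.min(),xl.max())
    for d in (.006,.012,.02,.03):
        k=abs(xl-xl.min()-d)<.0015; print(d,xl.min()+d,yl[k].min(),yl[k].max())
    x=xl.min()+.012; k=abs(xl-x)<.0015; print('tip',np.array([.632,.0775])+x*X+yl[k].max()*Y,'Y',Y)
```

```text
w9 41.23186623535018 [ 0.87641671 -0.45012872] 46 face off bolt 0.019753787826383984
rows 18 153 x -0.20088254315966944 -0.11714305593717528
0.006 -0.19488254315966944 0.0018964668276639997 0.010095052831137739
0.012 -0.18888254315966943 0.0003570581172746236 0.007986061076258447
0.02 -0.18088254315966945 -0.0010783791170834694 0.007168073513350988
0.03 -0.17088254315966944 -0.0019573872579231894 0.005335288498336265
tip [ 0.4846875  -0.04098806] Y [-0.65910783  0.75204845]
w1 -11.658361385301351 [-0.20633226  0.23105293] 55 face off bolt 0.02267333911587288
rows 261 310 x -0.03995044299336259 0.0013504970921539722
0.006 -0.03395044299336259 0.10886942949385697 0.13743091177761607
0.012 -0.02795044299336259 0.10574250926112763 0.14464354375038252
0.02 -0.01995044299336259 0.10556034118032276 0.10726527302941943
0.03 -0.00995044299336259 0.11218348952888506 0.1462573717747788
tip [0.63385511 0.22480764] Y [0.20207561 0.97936992]
```

Request:
{"api": "step_arm", "payload": {
  "targets": "-1 -0.08 -0.04 0 0 0 -0.055; -1 -0.15 -0.08 0 0 0 -0.055; -1 -0.228 -0.116 0 0 0 -0.055; -1 -0.228 -0.116 0 0 0 -0.055; -1 -0.228 -0.116 0 0 0 -0.055; -1 -0.228 -0.116 0 0 0 -0.055; -1 -0.228 -0.116 0 0 0 -0.055; -1 -0.228 -0.116 0 0 0 -0.055"
}}

```text
clock: 9.9
eef_pos: [0.4726, -0.025, 0.1077]
tool_rot: [-0.353, 0.936, -0.001, 0.001]
ft_force: [0.2, 0.0, 0.3]
grip_width: 0.0003
grasp_force: 0.0
```

```bash
cat >> h.py <<'E'
def rel(yaw=41.2,B=(.632,.0775)):
    a=np.radians(yaw); X=np.array([np.cos(a),np.sin(a)]); Y=np.array([-X[1],X[0]]); d=np.array(bot.get_obs()['eef_pos'])[:2]-B
    print('rel x,y mm',(d@X*1e3).round(1),(d@Y*1e3).round(1))
E
python3 -c "
from h import *
st(); rel()"
```

```text
9.9 [ 0.4726 -0.025   0.1077] yaw 41.36 F [0.2 0.  0.3] T [-0.03 -0.01  0.04] w 0.0003 g 0.0
rel x,y mm -187.4 27.8
```

Request:
{"api": "step_arm", "payload": {
  "targets": "-1 -0.01 0 0 0 0 0; -1 -0.01 0 -0.05 0 0 0; -1 -0.01 0 -0.1 0 0 0; -1 -0.01 0 -0.13 0 0 0; -1 -0.01 0 -0.15 0 0 0; -1 -0.01 0 -0.155 0 0 0; -1 -0.01 0 -0.155 0 0 0; -1 -0.01 0 -0.155 0 0 0"
}}

```text
clock: 10.57
eef_pos: [0.466, -0.0251, 0.0296]
tool_rot: [-0.353, 0.936, -0.0, 0.0]
ft_force: [-0.2, 0.1, 0.3]
grip_width: 0.0002
grasp_force: 0.0
```

Run:
```python
from h import *
st(); rel(); im,i=cam('wrist'); np.save('wb.npy',im)
hs=cv2.cvtColor(im,cv2.COLOR_RGB2HSV); m=cv2.inRange(hs,(20,150,110),(32,255,255)); ys,xs=np.where(m>0); print(len(xs), xs.min() if len(xs) else 0, xs.max() if len(xs) else 0, ys.min() if len(xs) else 0, ys.max() if len(xs) else 0)
```

```text
10.57 [ 0.466  -0.0251  0.0296] yaw 41.34 F [-0.2  0.1  0.3] T [-0.01 -0.01  0.02] w 0.0002 g 0.0
rel x,y mm -192.5 32.1
1066 236 261 291 354
```

Request:
{"api": "step_arm", "payload": {
  "targets": "-1 0.004 -0.005 0 0 0 0; -1 0.008 -0.009 0 0 0 0; -1 0.0105 -0.012 0 0 0 0; -1 0.0105 -0.012 0 0 0 0"
}}

```text
clock: 10.95
eef_pos: [0.4716, -0.0318, 0.0298]
tool_rot: [-0.353, 0.936, -0.0, 0.001]
ft_force: [-0.4, -0.3, -0.5]
grip_width: 0.0001
grasp_force: 0.0
```

Request:
{"api": "step_arm", "payload": {
  "targets": "-1 0.0026 -0.003 0 0 0 0; -1 0.0026 -0.003 0 0 0 0; -1 0.0053 -0.006 0 0 0 0; -1 0.0053 -0.006 0 0 0 0"
}}

```text
clock: 11.28
eef_pos: [0.4734, -0.0345, 0.0292]
tool_rot: [-0.353, 0.936, -0.0, -0.0]
ft_force: [0.6, -0.0, 1.1]
grip_width: 0.0
grasp_force: 0.2
```

```bash
cat >> h.py <<'E'
def chk(n,yaw=41.2):
    st(); rel(); a=np.radians(yaw); print('F along Y',np.array(bot.get_obs()['ft_force'])[:2]@[-np.sin(a),np.cos(a)])
    im,i=cam('wrist'); np.save(n+'.npy',im); np.save(n+'i.npy',i,allow_pickle=True)
    hs=cv2.cvtColor(im,cv2.COLOR_RGB2HSV); m=cv2.inRange(hs,(20,150,60),(32,255,255)); ys,xs=np.where(m>0); print(len(xs),xs.min(),xs.max(),ys.min(),ys.max())
E
python3 -c "
from h import *
chk('wc')"
```

```text
11.28 [ 0.4734 -0.0345  0.0292] yaw 41.31 F [ 0.6 -0.   1.1] T [-0.    0.06  0.02] w 0.0 g 0.2
rel x,y mm -193.1 20.2
F along Y -0.3802441719863965
913 259 285 292 351
```

Request:
{"api": "step_arm", "payload": {
  "targets": "-1 0.0013 -0.0015 0 0 0 0; -1 0.0026 -0.003 0 0 0 0; -1 0.004 -0.0045 0 0 0 0; -1 0.0053 -0.006 0 0 0 0; -1 0.0053 -0.006 0 0 0 0"
}}

```text
clock: 11.75
eef_pos: [0.4757, -0.0374, 0.0291]
tool_rot: [-0.353, 0.936, 0.0, -0.0]
ft_force: [-2.2, -0.1, 1.0]
grip_width: 0.0005
grasp_force: 0.6
```

```bash
python3 -c "
from h import *
chk('wd')"
```

```text
11.75 [ 0.4757 -0.0374  0.0291] yaw 41.31 F [-2.2 -0.1  1. ] T [ 0.02  0.25 -0.03] w 0.0005 g 0.6
rel x,y mm -193.3 16.5
F along Y 1.3851789114538755
811 262 285 291 350
```

Request:
{"api": "step_arm", "payload": {
  "targets": "-1 0.0013 -0.0015 0 0 0 0; -1 0.0026 -0.003 0 0 0 0; -1 0.004 -0.0045 0 0 0 0; -1 0.0053 -0.006 0 0 0 0; -1 0.0066 -0.0075 0 0 0 0; -1 0.0066 -0.0075 0 0 0 0"
}}

```text
clock: 12.3
eef_pos: [0.4796, -0.0412, 0.0293]
tool_rot: [-0.353, 0.936, -0.0, 0.0]
ft_force: [-0.9, 0.4, 0.0]
grip_width: -0.0001
grasp_force: 0.4
```

```bash
python3 -c "
from h import *
chk('we')
t=bot.camera('top'); np.save('te.npy',t)"
```

```text
12.3 [ 0.4796 -0.0412  0.0293] yaw 41.31 F [-0.9  0.4  0. ] T [ 0.12  0.2  -0.04] w -0.0001 g 0.4
rel x,y mm -192.8 11.1
F along Y 0.911890046477896
767 264 285 290 348
```

Request:
{"api": "step_arm", "payload": {
  "targets": "-1 0.0013 -0.0015 0 0 0 0; -1 0.0026 -0.003 0 0 0 0; -1 0.004 -0.0045 0 0 0 0; -1 0.0053 -0.006 0 0 0 0; -1 0.0053 -0.006 0 0 0 0"
}}

```text
clock: 12.82
eef_pos: [0.4822, -0.0443, 0.0293]
tool_rot: [-0.353, 0.936, -0.0, 0.0]
ft_force: [-0.5, 0.5, 0.5]
grip_width: 0.0
grasp_force: 0.3
```

```bash
python3 -c "
from h import *
chk('wf')"
```

```text
12.82 [ 0.4822 -0.0443  0.0293] yaw 41.31 F [-0.5  0.5  0.5] T [0.   0.12 0.03] w 0.0 g 0.3
rel x,y mm -192.9 7.1
F along Y 0.7345545297411946
712 265 285 289 346
```

Request:
{"api": "step_arm", "payload": {
  "targets": "-1 0.0013 -0.0015 0 0 0 0; -1 0.0026 -0.003 0 0 0 0; -1 0.004 -0.0045 0 0 0 0; -1 0.004 -0.0045 0 0 0 0"
}}

```text
clock: 13.2
eef_pos: [0.4842, -0.0465, 0.0293]
tool_rot: [-0.353, 0.936, -0.0, 0.0]
ft_force: [-0.4, -0.4, 0.5]
grip_width: 0.0002
grasp_force: 0.2
```

Run:
```python
from h import *
chk('wg'); t,i=cam('top')
hs=cv2.cvtColor(t,cv2.COLOR_RGB2HSV); m=cv2.inRange(hs,(20,130,110),(32,255,255)); n,l,s,c=cv2.connectedComponentsWithStats(m)
for k in range(1,n):
    p=ray(i,*c[k],.034)
    if s[k,4]>5: print(p[:2].round(3),s[k].tolist())
g=t.astype(int); w=((g.min(2)>150)&(g.max(2)-g.min(2)<40)).astype('uint8'); n,l,s,c=cv2.connectedComponentsWithStats(w[150:320,210:385])
for k in range(1,n):
    if s[k,4]>3: print('w',ray(i,c[k,0]+210,c[k,1]+150,.043)[:2].round(3),s[k].tolist())
```

```text
13.2 [ 0.4842 -0.0465  0.0293] yaw 41.31 F [-0.4 -0.4  0.5] T [ 0.01  0.11 -0.02] w 0.0002 g 0.2
rel x,y mm -192.9 4.1
F along Y -0.029843047229860323
679 266 285 290 343
[0.727 0.443] [149, 168, 18, 8, 31]
[0.638 0.204] [236, 195, 13, 13, 86]
[ 0.614 -0.343] [426, 194, 22, 21, 258]
[0.599 0.435] [153, 209, 15, 16, 190]
[0.554 0.002] [312, 228, 4, 3, 8]
[0.384 0.468] [142, 285, 13, 18, 43]
w [ 0.72  -0.058] [121, 17, 6, 6, 21]
w [0.571 0.027] [69, 38, 42, 73, 573]
w [0.658 0.233] [18, 41, 7, 6, 24]
w [ 0.526 -0.021] [110, 71, 5, 34, 100]
w [ 0.411 -0.051] [96, 72, 53, 98, 3688]
w [ 0.514 -0.12 ] [146, 73, 4, 37, 114]
w [ 0.431 -0.125] [150, 120, 2, 4, 7]
w [0.368 0.171] [41, 144, 7, 7, 28]
```

Run:
```python
from h import *
np.save('wbi.npy',np.load('wci.npy',allow_pickle=True).item(),allow_pickle=True)
for n in ('wb','wc','wd','we','wf','wg'):
    im=np.load(n+'.npy'); hs=cv2.cvtColor(im,cv2.COLOR_RGB2HSV); m=cv2.inRange(hs,(20,150,60),(32,255,255))
    L=[(v,np.where(m[v])[0].min(),np.where(m[v])[0].max()) for v in range(296,342,6) if m[v].any()]
    L=np.array(L); print(n,'left slope',np.polyfit(L[:,0],L[:,1],1)[0].round(3), L[:,1],L[:,2])
save(np.load('wg.npy'),'wg.png')
im=np.load('wg.npy'); g=im.astype(int); w=((g.min(2)>140)&(g.max(2)-g.min(2)<45)).astype('uint8'); n,l,s,c=cv2.connectedComponentsWithStats(w)
print([ (s[k].tolist()) for k in range(1,n) if s[k,4]>40])
```

```text
wb left slope -0.25 [246 243 241 240 238 237 236 235] [262 261 259 257 256 256 255 255]
wc left slope -0.236 [269 267 265 264 262 261 260 259] [284 284 280 279 278 277 276 274]
wd left slope -0.155 [269 268 266 265 263 263 263 263] [284 284 280 279 278 277 276 274]
we left slope -0.081 [269 267 266 265 265 265 265 265] [285 284 280 279 278 277 277 275]
wf left slope -0.046 [269 267 267 266 265 266 266 267] [285 284 280 279 278 277 277 274]
wg left slope -0.024 [269 268 267 266 266 267 267 268] [285 284 280 279 278 277 276 274]
[[239, 57, 51, 55, 1722], [319, 393, 3, 22, 56]]
```

Request:
{"api": "step_arm", "payload": {
  "targets": "-1 0.0013 -0.0015 0 0 0 0; -1 0.0026 -0.003 0 0 0 0; -1 0.0026 -0.003 0 0 0 0; -1 0.0026 -0.003 0 0 0 0"
}}

```text
clock: 13.63
eef_pos: [0.4853, -0.0479, 0.0293]
tool_rot: [-0.353, 0.936, -0.0, 0.0]
ft_force: [-0.1, 0.5, 0.5]
grip_width: -0.0005
grasp_force: 0.2
```

```bash
cat >> h.py <<'E'
def slope(n):
    im=np.load(n+'.npy'); hs=cv2.cvtColor(im,cv2.COLOR_RGB2HSV); m=cv2.inRange(hs,(20,150,60),(32,255,255))
    L=np.array([(v,np.where(m[v])[0].min(),np.where(m[v])[0].max()) for v in range(296,342,6) if m[v].any()])
    print('slope',np.polyfit(L[:,0],L[:,1],1)[0].round(3),L[:,1],L[:,2]) if len(L)>1 else print('no lever rows')
E
python3 -c "
from h import *
chk('wh');slope('wh')"
```

```text
13.63 [ 0.4853 -0.0479  0.0293] yaw 41.31 F [-0.1  0.5  0.5] T [0.05 0.1  0.02] w -0.0005 g 0.2
rel x,y mm -192.9 2.3
F along Y 0.4378789915424741
666 266 285 290 342
slope -0.014 [269 267 267 266 266 267 267 268] [285 284 281 279 278 277 276 274]
```

Run:
```python
from h import *
t,i=cam('top'); np.save('th.npy',t)
def prof(t,yaw):
    g=cv2.resize(t,None,fx=1,fy=1).astype(int); w=(g.min(2)>140)&(g.max(2)-g.min(2)<45); ys,xs=np.where(w)
    P=np.array([ray(i,x,y,.043)[:2] for x,y in zip(xs,ys) if 200<x<390 and 150<y<320]); a=np.radians(yaw); X=np.array([np.cos(a),np.sin(a)]); Y=np.array([-X[1],X[0]])
    xl=(P-[.632,.0775])@X*1e3; yl=(P-[.632,.0775])@Y*1e3
    return [(x0,np.sort(yl[(abs(xl-x0)<3)&(abs(yl)<75)]).round().astype(int).tolist()) for x0 in range(0,-160,-15)]
for a,b in zip(prof(np.load('top0.npy'),-11.6),prof(t,41.2)): print(a,b)
```

```text
(0, [-24, -22, -22, -19, -19, -17, 12, 13, 15, 15, 18, 18, 20]) (0, [-18, -16, -16, 10, 10, 12, 14, 14, 16, 18, 18])
(-15, [-22, -19, -19, -17, -16, -14, 9, 12, 13, 15, 15, 18, 18, 20]) (-15, [-19, -17, -17, -15, -13, 9, 9, 11, 13, 13, 15, 17, 17])
(-30, [-19, -19, -16, -16, -14, -13, -11, -10, -8, -8, -5, -3, 10, 12, 12, 13, 15, 16, 18, 18, 21, 21]) (-30, [-20, -19, -17, -16, -15, -13, -12, -11, -10, -8, -7, -6, -4, 6, 7, 8, 10, 11, 12, 14, 15, 16, 18, 18])
(-45, [-22, -22, -19, -17, -11, -10, -8, -7, -5, -5, -2, 1, 4, 7, 9, 10, 12, 12, 15, 15, 18, 19, 21]) (-45, [-26, -24, -24, -22, -20, -18, -16, -16, -14, -14, -12, -10, -8, -6, -4, 2, 4, 6, 6, 8, 10, 10, 12, 14, 14, 16, 18])
(-60, [-25, -24, -22, -22, -19, -19, -17, -16, -14, -13, 9, 10, 12, 13, 15, 15, 18, 18, 20]) (-60, [-25, -23, -23, -21, -19, -19, -17, -15, -15, -13, -11, -11, 7, 7, 9, 11, 11, 13, 15, 15, 17])
(-75, [-31, -30, -28, -27, -25, -25, -24, -22, -21, -19, -19, -16, -16, 7, 10, 10, 12, 13, 15, 16, 18, 18, 21]) (-75, [-23, -23, -21, -19, -19, -17, -15, -15, -13, -13, -11, -9, -9, 7, 7, 9, 11, 11, 13, 14, 15, 17, 18,
[... 767 characters left out ...]
-41, -39, -39, -38, 9, 10, 10, 12, 13, 15, 16, 18, 18]) (-135, [-64, -61, -60, -59, -57, -56, -55, -53, -52, -51, -50, -49, -47, -46, -45, -43, -42, -41, -39, -38, -37, -36, -34, -33, -32, -30, -26, -24, -22, -20, -18, -18, -16, -14, -14, -12, -10, -4, -2, 0, 0, 2, 4, 4, 6, 8, 8, 10, 12, 12, 16, 18])
(-150, [-53, -53, -50, -50, -49, -47, -47, -44, -44, 7, 7, 12, 13, 13, 18, 19]) (-150, [-74, -72, -72, -70, -70, -68, -66, -66, -64, -62, -62, -60, -58, -58, -56, -54, -54, -52, -50, -50, -48, -46, -46, -44, -42, -42, -40, -38, -38, -36, -34, -34, -32, -30, -30, -28, -26, -26, -24, -20, -18, -16, -14, -12, -8, -6, -4, -4, -2, 0, 0, 2, 3, 6, 7, 12, 13, 15, 16, 17, 19, 21, 22, 23, 25, 25, 27, 29])
```

Request:
{"api": "step_arm", "payload": {
  "targets": "-1 0.0013 -0.0015 0 0 0 0; -1 0.0026 -0.003 0 0 0 0; -1 0.004 -0.0045 0 0 0 0; -1 0.004 -0.0045 0 0 0 0; -1 0.004 -0.0045 0 0 0 0"
}}

```text
clock: 14.15
eef_pos: [0.4873, -0.0502, 0.0292]
tool_rot: [-0.353, 0.936, -0.0, 0.0]
ft_force: [-0.2, -1.0, 0.9]
grip_width: 0.0001
grasp_force: 0.2
```

```bash
python3 -c "
from h import *
chk('wi');slope('wi')"
```

```text
14.15 [ 0.4873 -0.0502  0.0292] yaw 41.31 F [-0.2 -1.   0.9] T [-0.01  0.03  0.  ] w 0.0001 g 0.2
rel x,y mm -192.9 -0.8
F along Y -0.6096172554868383
634 267 285 290 340
slope 0.03 [269 267 267 267 267 268 268 270] [285 284 280 279 278 277 276 274]
```

```bash
cat >> h.py <<'E'
def prof(yaw=41.2,xs0=range(-15,-150,-15)):
    t,i=cam('top'); np.save('tl.npy',t)
    g=t.astype(int); w=(g.min(2)>140)&(g.max(2)-g.min(2)<45); ys,xs=np.where(w)
    P=np.array([ray(i,x,y,.043)[:2] for x,y in zip(xs,ys) if 200<x<390 and 150<y<320]); a=np.radians(yaw); X=np.array([np.cos(a),np.sin(a)]); Y=np.array([-X[1],X[0]])
    xl=(P-[.632,.0775])@X*1e3; yl=(P-[.632,.0775])@Y*1e3
    for x0 in xs0: print(x0,np.sort(yl[(abs(xl-x0)<3)&(abs(yl)<60)]).round().astype(int).tolist())
E
python3 -c "
from h import *
prof(xs0=(-15,-60,-75,-90,-105,-120))"
```

```text
-15 [-19, -17, -17, -15, -13, 9, 9, 11, 13, 13, 15, 17, 17]
-60 [-25, -23, -23, -21, -19, -19, -17, -15, -15, -13, -11, -11, 7, 7, 9, 11, 11, 13, 15, 15, 17]
-75 [-23, -23, -21, -19, -19, -17, -15, -15, -13, -13, -11, -9, -9, 7, 7, 9, 11, 11, 13, 14, 15, 17, 18, 19]
-90 [-22, -22, -20, -18, -18, -16, -14, -14, -12, -10, -10, -8, -6, -4, 8, 10, 12, 12, 14, 16, 16, 18]
-105 [-42, -40, -38, -38, -36, -34, -34, -32, -30, -30, -28, -26, -24, -23, -20, -19, -18, -16, -15, -14, -13, 7, 7, 9, 11, 11, 13, 15, 15, 17, 19]
-120 [-53, -51, -43, -41, -39, -39, -37, -35, -35, -33, -31, -25, -23, -21, -21, -19, -17, -17, -15, -13, -13, -11, -9, -5, 7, 7, 9, 11, 11, 13, 13, 15, 17, 17, 19]
```

Request:
{"api": "step_arm", "payload": {
  "targets": "-1 0.0007 -0.0008 0 0 0 0; -1 0.0013 -0.0015 0 0 0 0; -1 0.002 -0.0022 0 0 0 0; -1 0.0026 -0.003 0 0 0 0; -1 0.0026 -0.003 0 0 0 0"
}}

```text
clock: 14.67
eef_pos: [0.4887, -0.0516, 0.0293]
tool_rot: [-0.353, 0.936, -0.0, 0.0]
ft_force: [0.6, -0.4, -1.2]
grip_width: 0.0001
grasp_force: 0.1
```

```bash
python3 -c "
from h import *
chk('wj');slope('wj');prof(xs0=(-75,-90))"
```

```text
14.67 [ 0.4887 -0.0516  0.0293] yaw 41.32 F [ 0.6 -0.4 -1.2] T [0.06 0.07 0.03] w 0.0001 g 0.1
rel x,y mm -192.9 -2.8
F along Y -0.6946620364156049
616 267 285 290 340
slope 0.04 [269 267 267 267 267 268 269 270] [285 284 280 279 278 277 276 274]
-75 [-23, -23, -21, -19, -19, -17, -15, -15, -13, -13, -11, -9, -9, 7, 7, 9, 11, 11, 13, 14, 15, 17, 18, 19]
-90 [-22, -22, -20, -18, -18, -16, -14, -14, -12, -10, -10, -8, -6, -4, 6, 8, 10, 12, 12, 14, 16, 16, 18]
```

Request:
{"api": "step_arm", "payload": {
  "targets": "-1 0.0007 -0.0008 0 0 0 0; -1 0.0007 -0.0008 0 0 0 0; -1 0.0013 -0.0015 0 0 0 0; -1 0.0013 -0.0015 0 0 0 0"
}}

```text
clock: 15.1
eef_pos: [0.4893, -0.0523, 0.0293]
tool_rot: [-0.353, 0.936, -0.0, 0.0]
ft_force: [-0.4, 0.2, 0.0]
grip_width: -0.0003
grasp_force: 0.1
```

```bash
python3 -c "
from h import *
chk('wk');slope('wk');prof(xs0=(-75,-90))
save(np.load('wk.npy'),'wk.png')
i=bot.camera_info('scene'); im=bot.camera('scene'); np.save('s.npy',im); print(np.round(i['pose'],2).tolist(),i['vertical_fov']); print(proj(i,(.632,.0775,.05)),proj(i,(.49,-.05,.034)))
"
```

```text
15.1 [ 0.4893 -0.0523  0.0293] yaw 41.32 F [-0.4  0.2  0. ] T [ 0.09 -0.04 -0.03] w -0.0003 g 0.1
rel x,y mm -192.9 -3.7
F along Y 0.4523170918590338
597 267 285 291 339
slope 0.054 [269 267 267 267 267 268 269 271] [284 284 280 279 278 277 276 275]
-75 [-23, -23, -21, -19, -19, -17, -15, -15, -13, -13, -11, -9, -9, 7, 7, 9, 11, 11, 13, 14, 15, 17, 18, 19]
-90 [-22, -22, -20, -18, -18, -16, -14, -14, -12, -10, -10, -8, -6, -4, 6, 8, 10, 12, 12, 14, 16, 16, 18]
[[-0.31, -0.74, 0.6, 1.4], [0.95, -0.24, 0.19, 0.29], [0.0, 0.63, 0.78, 1.16], [0.0, 0.0, 0.0, 1.0]] 42.3269995560319
(np.float64(339.97847683895884), np.float64(267.9553599675762)) (np.float64(306.0866525925245), np.float64(212.4386842235566))
```

Run:
```python
from h import *
i=bot.camera_info('scene'); im=np.load('s.npy'); hs=cv2.cvtColor(im,cv2.COLOR_RGB2HSV); m=cv2.inRange(hs,(20,120,80),(33,255,255))
a=np.radians(41.2); X=np.array([np.cos(a),np.sin(a)]); Y=np.array([-X[1],X[0]])
ys,xs=np.where(m>0)
Q=[]
for u,v in zip(xs,ys):
    if 240<u<400 and 170<v<300:
        p=ray(i,u,v,.036)[:2]-[.632,.0775]; Q.append((round(p@X*1e3),round(p@Y*1e3),u,v))
Q.sort(); print(len(Q)); print(Q)
g=im.astype(int); w=(g.min(2)>130)&(g.max(2)-g.min(2)<50); ys,xs=np.where(w)
P=np.array([ray(i,u,v,.043)[:2]-[.632,.0775] for u,v in zip(xs,ys) if 220<u<400 and 170<v<300]); xl=P@X*1e3; yl=P@Y*1e3
for x0 in range(-75,-190,-15): print(x0,np.sort(yl[(abs(xl-x0)<2.5)&(abs(yl)<70)]).round().astype(int).tolist())
```

```text
139
[(-203, -16, np.int64(299), np.int64(210)), (-201, -19, np.int64(298), np.int64(211)), (-200, -17, np.int64(299), np.int64(211)), (-199, -22, np.int64(297), np.int64(212)), (-199, -15, np.int64(300), np.int64(211)), (-198, -20, np.int64(298), np.int64(212)), (-197, -18, np.int64(299), np.int64(212)), (-196, -16, np.int64(300), np.int64(212)), (-195, -21, np.int64(298), np.int64(213)), (-194, -19, np.int64(299), np.int64(213)), (-193, -17, np.int64(300), np.int64(213)), (-192, -23, np.int64(298), np.int64(214)), (-192, -15, np.int64(301), np.int64(213)), (-191, -20, np.int64(299), np.int64(214)), (-190, -18, np.int64(300), np.int64(214)), (-189, -24, np.int64(298), np.int64(215)), (-189, -16, np.int64(301), np.int64(214)), (-188, -22, np.int64(299), np.int64(215)), (-188, -19, np.int64(300), np.int64(215)), (-187, -17, np.int64(301), np.int64(215)), (-186, -23, np.int64(299), np.int64(216)), (-186, -15, np.int64(302), np.int64(215)), (-185, -21, np.int64(300), np.int64(216)), (-184, -18, np.int64(301), np.int64(216)), (-183, -16, np.int64(302), np.int64(216)), (-182, -22, np.int64
[... 4494 characters left out ...]
 (104, 86, np.int64(396), np.int64(295)), (104, 93, np.int64(399), np.int64(294)), (107, 79, np.int64(394), np.int64(297))]
-75 [-23, -21, -20, -19, -18, -17, -15, -13, -12, -11, -10, -9, 9, 10, 11, 12, 13, 14, 16, 17, 18, 20, 20]
-90 [-21, -19, -18, -17, -16, -15, -14, -12, -11, -10, -9, -8, -7, -4, -3, 7, 8, 10, 12, 13, 14, 15, 16, 18, 19, 20]
-105 [-21, -20, -18, -16, -15, -14, -12, 8, 9, 10, 12, 14, 15, 16, 18, 20, 21]
-120 [-22, -21, -20, -19, -18, -16, -14, -13, -12, 8, 10, 10, 12, 13, 14, 16, 17, 18, 19, 20, 21]
-135 [-20, -18, -17, -16, -15, -13, -11, -9, 10, 12, 13, 14, 15, 18, 20]
-150 [-21, -20, -19, -17, -15, -13, -12, -11, 17, 18]
-165 [-23, -21, -19, -17, -16, -15, -13]
-180 []
```

Request:
{"api": "step_arm", "payload": {
  "targets": "-1 -0.0066 0.0075 0 0 0 0; -1 -0.0132 0.015 0 0 0 0; -1 -0.0198 0.0225 0 0 0 0; -1 -0.0264 0.03 0 0 0 0; -1 -0.036 0.041 0 0 0 0; -1 -0.036 0.041 0 0 0 0; -1 -0.036 0.041 0 0 0 0"
}}

```text
clock: 15.83
eef_pos: [0.4708, -0.0314, 0.0293]
tool_rot: [-0.353, 0.936, -0.0, -0.0]
ft_force: [0.4, 0.5, -0.2]
grip_width: -0.0001
grasp_force: 0.0
```

```bash
cat >> h.py <<'E'
def scene(yaw=41.2):
    i=bot.camera_info('scene'); im=bot.camera('scene'); hs=cv2.cvtColor(im,cv2.COLOR_RGB2HSV); m=cv2.inRange(hs,(20,120,80),(33,255,255))
    a=np.radians(yaw); X=np.array([np.cos(a),np.sin(a)]); Y=np.array([-X[1],X[0]])
    g=im.astype(int); w=(g.min(2)>130)&(g.max(2)-g.min(2)<50)
    for nm,k,z in (('yel',m>0,.036),('wht',w,.043)):
        ys,xs=np.where(k); P=np.array([ray(i,u,v,z)[:2]-[.632,.0775] for u,v in zip(xs,ys) if 200<u<400 and 150<v<300]); xl=P@X*1e3; yl=P@Y*1e3
        for x0 in range(-75,-205,-15):
            q=yl[(abs(xl-x0)<3)&(abs(yl)<70)]
            if len(q): 
                q=np.sort(q).round().astype(int); j=np.where(np.diff(q)>6)[0]; print(nm,x0,[(int(s[0]),int(s[-1])) for s in np.split(q,j+1)])
E
python3 -c "
from h import *
st();rel();scene()"
```

```text
15.83 [ 0.4708 -0.0314  0.0293] yaw 41.37 F [ 0.4  0.5 -0.2] T [-0.03 -0.03 -0.04] w -0.0001 g 0.0
rel x,y mm -193.0 24.3
yel -105 [(-6, -3)]
yel -135 [(-5, -2)]
yel -150 [(-6, -1)]
yel -165 [(-6, 2)]
yel -180 [(-6, 2)]
yel -195 [(-4, 2)]
wht -75 [(-23, -8), (9, 20)]
wht -90 [(-21, -3), (8, 20)]
wht -105 [(-21, -12), (8, 21)]
wht -120 [(-22, -12), (8, 20)]
wht -135 [(-21, -11), (9, 20)]
wht -150 [(-21, -10), (13, 18)]
wht -165 [(-23, -13)]
```

Run:
```python
from h import *
def width(n,yaw):
    im=np.load(n+'.npy'); i=np.load(n+'i.npy',allow_pickle=True).item()
    a=np.radians(yaw); X=np.array([np.cos(a),np.sin(a)]); Y=np.array([-X[1],X[0]])
    for x0 in (-75,-90,-110,-125,-140):
        r=[]
        for y in np.arange(-60,45,.5):
            p=np.array([.632,.0775])+x0*1e-3*X+y*1e-3*Y; u,v=proj(i,(*p,.043)); u,v=int(round(u)),int(round(v))
            if 0<=u<640 and 0<=v<480:
                c=im[v,u].astype(int)
                if c.min()>125 and c.max()-c.min()<50: r.append(y)
        r=np.array(r); j=np.where(np.diff(r)>5)[0]; print(n,x0,[(s[0],s[-1]) for s in np.split(r,j+1) if len(s)])
width('w9',41.2); width('w1',-11.66)
def prof2(t,yaw):
    i=bot.camera_info('top'); a=np.radians(yaw)
# same measure, earlier top picture (locked, before the push), for -75 and -90
t=np.load('t8.npy'); i=bot.camera_info('top')
for yaw in (42.3,):
    a=np.radians(yaw); X=np.array([np.cos(a),np.sin(a)]); Y=np.array([-X[1],X[0]])
    g=t.astype(int); w=(g.min(2)>140)&(g.max(2)-g.min(2)<45); ys,xs=np.where(w); P=np.array([ray(i,x,y,.043)[:2]-[.632,.0775] for x,y in zip(xs,ys)])
    for x0 in (-60,-75,-90): q=(P@Y)[abs(P@X-x0/1e3)<.003]*1e3; q=q[abs(q)<50]; print('t8',x0,np.sort(q).round())
```

```text
w9 -75 [(np.float64(-22.0), np.float64(-7.0)), (np.float64(5.5), np.float64(19.5))]
w9 -90 [(np.float64(-20.5), np.float64(0.0)), (np.float64(6.5), np.float64(19.5))]
w9 -110 [(np.float64(-19.5), np.float64(-7.5)), (np.float64(6.5), np.float64(19.5))]
w9 -125 [(np.float64(-18.5), np.float64(-7.5)), (np.float64(6.0), np.float64(20.0))]
w9 -140 [(np.float64(-17.5), np.float64(-6.5))]
w1 -75 [(np.float64(-29.0), np.float64(-11.5)), (np.float64(9.5), np.float64(22.5))]
w1 -90 [(np.float64(-33.0), np.float64(-16.5)), (np.float64(9.5), np.float64(22.0))]
w1 -110 [(np.float64(-39.5), np.float64(-25.0)), (np.float64(9.5), np.float64(22.5))]
w1 -125 [(np.float64(-44.5), np.float64(-32.5)), (np.float64(9.5), np.float64(22.5))]
w1 -140 [(np.float64(-48.5), np.float64(-36.5)), (np.float64(19.5), np.float64(21.0))]
t8 -60 [-49. -49. -47. -45. -45. -43. -41. -41. -39. -37. -37. -35. -33. -33.
 -31. -29. -29. -27. -26. -25. -23. -22. -21. -19. -18. -17. -16. -14.
 -13. -12. -10. -10.  -8.  -6.  -6.  -4.  -2.   2.  10.  12.  12.  14.
  16.  16.  18.  20.  24.  26.  28.  28.  30.  32.  32.  34.  36.  36.
  38.  40.]
t8 -75 [-50. -50. -48. -46. -46. -44. -42. -42. -40. -38. -38. -36. -34. -34.
 -32. -30. -30. -28. -26. -26. -24. -22. -22. -20. -20. -18. -16. -16.
 -14. -12. -12. -10.  -8.  -8.  -6.  -4.  -4.  -2.   0.   0.   2.   4.
   4.   6.   8.   8.  10.  12.  12.  14.  16.  16.  18.  20.  20.  22.
  24.  24.  26.  28.  28.  30.  32.  32.  34.  36.  36.  38.  40.  40.
  42.  44.  46.  48.  48.  50.]
t8 -90 [-50. -48. -48. -46. -44. -44. -42. -40. -40. -38. -36. -36. -34. -32.
 -32. -30. -28. -28. -26. -24. -24. -22. -20. -20. -18. -16. -16. -14.
 -12. -12. -10.  -8.  -8.  -6.  -4.  -4.  -2.  -0.  -0.   2.   4.   4.
   6.   8.   8.  10.  12.  12.  14.  16.  16.  18.  18.  20.  22.  22.
  24.  26.  26.  28.  30.  30.  32.  33.  34.  36.  37.  38.  39.  41.
  41.  43.  45.  45.  47.  49.  49.]
```

Request:
{"api": "step_arm", "payload": {
  "targets": "-1 0.0053 -0.006 0 0 0 0; -1 0.0106 -0.012 0 0 0 0; -1 0.0145 -0.0165 0 0 0 0; -1 0.0172 -0.0195 0 0 0 0; -1 0.0198 -0.0225 0 0 0 0; -1 0.0225 -0.0255 0 0 0 0; -1 0.025 -0.0285 0 0 0 0; -1 0.0277 -0.0315 0 0 0 0; -1 0.0304 -0.0345 0 0 0 0; -1 0.033 -0.0375 0 0 0 0"
}}

```text
clock: 16.72
eef_pos: [0.4878, -0.0507, 0.0292]
tool_rot: [-0.353, 0.936, 0.0, -0.0]
ft_force: [-0.4, 0.7, -1.1]
grip_width: 0.0001
grasp_force: 0.1
```

```bash
python3 -c "
from h import *
st();rel();scene()"
```

```text
16.72 [ 0.4878 -0.0507  0.0292] yaw 41.32 F [-0.4  0.7 -1.1] T [ 0.04 -0.02  0.02] w 0.0001 g 0.1
rel x,y mm -193.0 -1.4
yel -105 [(-5, -1)]
yel -180 [(-22, -12)]
yel -195 [(-21, -14)]
wht -75 [(-23, -9), (9, 20)]
wht -90 [(-21, -3), (8, 20)]
wht -105 [(-21, -12), (8, 21)]
wht -120 [(-22, -12), (8, 21)]
wht -135 [(-21, -9), (9, 20)]
wht -150 [(-21, -10), (13, 18)]
wht -165 [(-23, -13)]
```

Request:
{"api": "step_arm", "payload": {
  "targets": "-1 0.0013 -0.0015 0 0 0 0; -1 0.0026 -0.003 0 0 0 0; -1 0.004 -0.0045 0 0 0 0; -1 0.0053 -0.006 0 0 0 0; -1 0.0053 -0.006 0 0 0 0"
}}

```text
clock: 17.18
eef_pos: [0.4905, -0.0537, 0.0293]
tool_rot: [-0.353, 0.936, -0.0, 0.0]
ft_force: [0.0, 0.6, -0.6]
grip_width: -0.0003
grasp_force: 0.1
```

```bash
python3 -c "
from h import *
st();rel();scene()"
```

```text
17.18 [ 0.4905 -0.0537  0.0293] yaw 41.31 F [ 0.   0.6 -0.6] T [ 0.05 -0.03  0.03] w -0.0003 g 0.1
rel x,y mm -192.9 -5.5
yel -105 [(-5, -1)]
yel -180 [(-25, -15)]
yel -195 [(-25, -17)]
wht -75 [(-23, -9), (9, 20)]
wht -90 [(-22, -3), (8, 20)]
wht -105 [(-22, -12), (8, 21)]
wht -120 [(-22, -12), (8, 21)]
wht -135 [(-21, -9), (9, 20)]
wht -150 [(-22, -12), (13, 18)]
wht -165 [(-24, -13)]
```

Request:
{"api": "step_arm", "payload": {
  "targets": "-1 0.0013 -0.0015 0 0 0 0; -1 0.0026 -0.003 0 0 0 0; -1 0.004 -0.0045 0 0 0 0; -1 0.0053 -0.006 0 0 0 0; -1 0.0053 -0.006 0 0 0 0"
}}

```text
clock: 17.65
eef_pos: [0.4932, -0.0568, 0.0293]
tool_rot: [-0.353, 0.936, -0.0, 0.0]
ft_force: [-0.7, -0.3, -0.8]
grip_width: 0.0005
grasp_force: 0.0
```

```bash
python3 -c "
from h import *
st();rel();scene()"
```

```text
17.65 [ 0.4932 -0.0568  0.0293] yaw 41.31 F [-0.7 -0.3 -0.8] T [-0.06 -0.04 -0.01] w 0.0005 g 0.0
rel x,y mm -192.9 -9.6
yel -135 [(-30, -26)]
yel -150 [(-34, -30)]
yel -165 [(-41, -32)]
yel -180 [(-45, -35)]
yel -195 [(-47, -38)]
wht -75 [(-30, -14), (9, 22)]
wht -90 [(-34, -15), (8, 22)]
wht -105 [(-39, -29), (10, 22)]
wht -120 [(-43, -31), (10, 21)]
wht -135 [(-47, -36), (10, 22)]
wht -150 [(-53, -42), (15, 20)]
wht -165 [(-56, -47)]
```

Request:
{"api": "step_arm", "payload": {
  "targets": "-1 0 0 0.03 0 0 0; -1 0 0 0.09 0 0 0; -1 0 0 0.16 0 0 0; -1 0.1 0.09 0.24 0 0 0; -1 0.188 0.178 0.24 0 0 0; -1 0.188 0.178 0.24 0 0 0; -1 0.188 0.178 0.24 0 0 0; -1 0.188 0.178 0.24 0 0 0; -1 0.188 0.178 0.24 0 0 0"
}}

```text
clock: 18.45
eef_pos: [0.5868, 0.0329, 0.1487]
tool_rot: [-0.353, 0.935, -0.0, -0.001]
ft_force: [-0.1, -0.2, -0.9]
grip_width: -0.0001
grasp_force: 0.0
```

Run:
```python
from h import *
import bl
st(); im,i=cam('wrist'); np.save('wz.npy',im); np.save('wzi.npy',i,allow_pickle=True); bl.bolt('wz'); scene()
hs=cv2.cvtColor(im,cv2.COLOR_RGB2HSV); u,v=map(int,proj(i,(.632,.0775,.051))); print(u,v); np.set_printoptions(linewidth=250); print(hs[v-6:v+20:2,u-28:u+30:2,1])
```

```text
18.45 [0.5868 0.0329 0.1487] yaw 41.4 F [-0.1 -0.2 -0.9] T [-0.03  0.04  0.02] w -0.0001 g 0.0bl.py:12: RuntimeWarning: Mean of empty slice.
  P=np.array(P); d=np.linalg.svd(P-P.mean(0))[2][0]; d*=np.sign(d[0])
  ret = ret.dtype.type(ret / rcount)
Traceback (most recent call last):
  File "bl.py", line 12, in bolt
    P=np.array(P); d=np.linalg.svd(P-P.mean(0))[2][0]; d*=np.sign(d[0])
                     ~~~~~~~~~~~~~^^^^^^^^^^^^^
numpy.linalg.LinAlgError: 1-dimensional array given. Array must be at least two-dimensional
```

Shut fingers hide the bolt; open them.

Request:
{"api": "step_arm", "payload": {
  "targets": "0.8 0 0 0 0 0 0; 0.8 0 0 0 0 0 0; 0.8 0 0 0 0 0 0; 0.8 0 0 0 0 0 0; 0.8 0 0 0 0 0 0; 0.8 0 0 0 0 0 0; 0.8 0 0 0 0 0 0"
}}

```text
clock: 19.08
eef_pos: [0.5869, 0.0323, 0.1493]
tool_rot: [-0.353, 0.936, -0.0, 0.0]
ft_force: [0.9, 0.9, -0.1]
grip_width: 0.0769
grasp_force: 0.0
```

Run:
```python
from h import *
import bl
st(); im,i=cam('wrist'); np.save('wz.npy',im); np.save('wzi.npy',i,allow_pickle=True); bl.bolt('wz'); scene()
e=edge(im,i,120,240,300,400); print(e[:3])
t,i=cam('top'); hs=cv2.cvtColor(t,cv2.COLOR_RGB2HSV); m=cv2.inRange(hs,(20,130,110),(32,255,255)); n,l,s,c=cv2.connectedComponentsWithStats(m); h0=cv2.inRange(cv2.cvtColor(np.load('top0.npy'),cv2.COLOR_RGB2HSV),(20,130,110),(32,255,255)); n0,l0,s0,c0=cv2.connectedComponentsWithStats(h0)
print(c[1:][s[1:,4]>20].round(1).tolist(),c0[1:][s0[1:,4]>20].round(1).tolist())
```

```text
19.08 [0.5869 0.0323 0.1493] yaw 41.3 F [ 0.9  0.9 -0.1] T [-0.02 -0.03 -0.  ] w 0.0769 g 0.0
wz [('line', 8, np.float64(39.6), array([0.6362, 0.0796])), ('edge', 5, np.float64(40.0))]
yel -105 [(-22, -22)]
yel -135 [(-30, -26)]
yel -150 [(-34, -30)]
yel -165 [(-41, -34)]
yel -180 [(-47, -36)]
yel -195 [(-48, -40)]
wht -75 [(-30, -14), (9, 22)]
wht -90 [(-32, -15), (8, 22)]
wht -105 [(10, 22)]
wht -120 [(10, 21)]
wht -135 [(-47, -36), (10, 22)]
wht -150 [(-53, -42), (14, 20)]
wht -165 [(-56, -47)]
(np.float64(39.7895204366281), array([ 0.83285877, -0.42320657]), np.int64(58))
[[157.1, 171.8], [241.6, 201.0], [437.3, 204.4], [160.1, 216.3], [336.5, 235.7], [147.8, 293.3]] [[157.6, 171.6], [241.7, 201.0], [435.2, 204.9], [160.1, 216.3], [289.8, 262.8], [147.9, 293.5]]
```

```bash
python3 -c "
from h import *
print(bot.job_done())"
```

```text
the job is handed in; nothing more can be done
None
```

The pliers locked on the flats, turned the bolt about 46.7° anticlockwise by camera and sprang open; they lie open on the plate with the arm clear, and the job was handed in at about 19 s, though the release took two lever pushes, each past the stated 12–16 mm (fitted travel about 22 mm, forces at most about 1.5 N at the readings), so check the lever against its 23 mm stop.

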